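Swap the empty bottle on the sample reader and index its sensor arm to the new one

ROBOT

A 7-joint arm with a two-finger parallel gripper is mounted at the origin on the work surface. World frame = base frame: x ahead of the robot, y to its left, z up, the work surface at z = 0. Lengths are in mm, angles in rad, forces in N, time in s.
With the tool pointing down it reaches from about 400 to 850 mm from the base axis. Payload 10.4 kg.
Tool frame: the origin (TCP) lies midway between the tips of the shut fingers; the grasp point (between the pads) lies r.grip_depth behind it (r.grip_depth is the distance from the TCP to the grasp point, in mm); z points along the fingers, y is the line along which they close (so a half turn about z gives the same grasp; the last joint's range is limited). The gripper opens to 87 mm and grips with 3 to 60 N. Pads are 19 mm wide; open, the fingers measure 117 mm over their backs; the gripper's body (75 mm by 190 mm) begins 51 mm behind the grasp point.
Start: joints at [1.326, 0.332, -0.065, 1.46, 0.022, 1.35, -0.088], TCP at [137.512, -609.707, 222.576] pointing down, gripper open.
Joint ranges: [-2.6, 2.6], [-0.5, 2.12], [-1.47, 1.34], [0.16, 2.42], [-1.27, 4.41], [0.06, 2.06], [-2.6, 2.6]. Speed limits (rad/s): [2.22, 2.22, 2.79, 2.79, 3.14, 3.14, 3.14].

INTERFACE

Orientations are given as a unit quaternion [w, x, y, z].
In Python, from bench import telemetry, camera, r gives the robot as it stands. The module is installed in compiled form; this text tells all that it offers.
- The arm moves only by the shell command python3 -m creep 'ROWS' [FORCE]. ROWS is a JSON object of lists of equal length, an entry for each row: "xyz": the shift along the world's x, y, z in m, a list of three; "rot": the turn, a rotation vector about the world's x, y, z in rad, a list of three; "gripper": the opening in per cent of the stroke, from 0 (shut) to 100 (fully open). In form: {"xyz": [[dx, dy, dz], ...], "rot": [[rx, ry, rz], ...], "gripper": [gripper, ...]}. A call has 1 to 12 rows; each row shifts and turns the commanded pose from where the row before left it; what a row does not reach is not made up. A row lasts 1/10 s, in which the tool goes at most 50 mm and 8.59 degrees, less where a joint would pass 70% of its speed; a pose out of reach is approached as far as the arm can. A call is refused whole if a number of a shift passes 0.05 or a number of a turn 0.15, either way. A call with a gripper value outside its range is refused whole. The fingers move at their own pace and stop on an object; FORCE is the grip in N (left out, the last holds). Time passes only in rows, so rows that do not move let the fingers close. It gives the time, the measured TCP pose, the force, the opening and the grip force at its end, in the units of the state.
- telemetry.state(): the state, without advancing time (a new reading comes with each control period).
- camera(name): name is "scene" or "top" or "wrist"; returns a dict with "frame" (420x560x3 uint8, blue, green, red), "z_map" (420x560 float32, mm along the optical axis (not along the pixel's ray), 0 where there is no reading), "vertical_fov" (degrees; the focal length in pixels is half the picture's height over the tangent of half this angle, whatever the lens; pixels are square), "cx", "cy" (the principal point, pixels), "distortion" ([k1, k2, p1, p2, k3] as OpenCV has them; the pictures are not rectified), "R" (3x3) and "t" (3): a world point X has camera coordinates R X + t; the wrist camera has in their place "tool_from_camera" (4x4, takes a point from camera to tool coordinates, whose origin is the TCP and whose axes are the flange's). Camera axes: x right, y down, z forward; pixel columns grow to the right and rows downward; lengths in mm; the calibration is good to about 2 mm. A picture is of the moment at which its call begins: read the wrist's pose just before it.
- r.sign_off(): hands the job in; it is judged then, once.
The state is a dict: "time_s": time; "joints": joint angles; "qd": joint speeds; "tau": joint torques, N m; "ee_pos": TCP position; "tcp_rot": TCP orientation; "force": force on the tool from outside, world axes, zero at the start; "ft_torque": the same for the moment, N m; "finger_gap": finger opening in mm; "grip_force": force on a finger pad.
Only numpy, scipy, OpenCV 4.12 (cv2) and the standard library are available. Lean on these libraries where they do the work, as an engineer would, in place of code of your own. Each camera call takes 0.05 s, during which the arm holds its last target. There are 200 camera calls.

TASK

First lift the empty clear bottle (white cap) off its stand on the sample reader and stand it upright on the green pad in the blue tray, then stand the full amber bottle (blue cap) upright in its place, centred on that stand. Last, pull the reader's sprung black knob straight up out of its notch, turn it until the orange sensor arm faces the amber bottle, and let it snap fully down into that stand's notch. Leave the green sample bottles, the jar, the measuring cylinder and the spray bottle standing where they are.

Things in the scene. Friction and masses are not known exactly. Their poses are not given: they have to be found in the camera images.
- reader: Sample reader, fixed to the bench, in a new place and yaw each time. White base 240 (x) by 370 (y) mm, top 20 mm above the bench. Origin: on the knob's axis, at the bench. Its x axis runs from the knob towards the middle of the row of four stands (base reaches 155 mm to +x, 85 mm to -x, 185 mm to each side). At the origin a grey column 94 mm wide, crowned by a steel ring of notches whose top is 94 mm above the bench.
- knob_pull (a joint): How far the knob, with the sensor arm, is pulled straight up (m): 0 = fully down in a notch, 0.024 = end stop. The key clears the notch walls only above about 0.014; below that the knob cannot be turned. A spring pulls it down with about 6 N at 0 and 10 N at the top.
- knob_turn (a joint): Angle of the knob and sensor arm about the vertical axis (rad, counter-clockwise from above, 0 = arm along the reader's +x, range -1.45 to 1.45). Notches at 0 (parked, where it starts) and at -1.36, -0.68, 0.68, 1.36, facing stand_1, stand_2, stand_3, stand_4. About 0.03 rad of play in a notch; dropped within about 0.07 rad of one it slides in by itself. It turns almost freely once pulled up.
- knob_grip (a point): Middle of the black knob's grip bar, on the axis, 138 mm above the bench when down (rises with the knob and turns with it). The bar is 70 mm long (along the arm, this point's x axis), 16 mm thick, 42 mm tall: 18 mm of it above this point, 24 mm below. Under it the orange arm reaches 92 mm from the axis towards its own +x, its top 26 mm below this point; its sensor head is 30 mm wide and passes the bottles at about 20 mm.
- stand_1 (a point): Centre of the top of bottle stand 1: grey disc 74 mm wide with a black rim, flush with the base, 145 mm from the knob's axis at knob angle -1.36. z up.
- stand_2 (a point): Centre of the top of bottle stand 2: grey disc 74 mm wide with a black rim, flush with the base, 145 mm from the knob's axis at knob angle -0.68. z up.
- stand_3 (a point): Centre of the top of bottle stand 3: grey disc 74 mm wide with a black rim, flush with the base, 145 mm from the knob's axis at knob angle 0.68. z up.
- stand_4 (a point): Centre of the top of bottle stand 4: grey disc 74 mm wide with a black rim, flush with the base, 145 mm from the knob's axis at knob angle 1.36. z up.
- empty_mid (a point): Centre (half-way up) of the empty bottle: clear, white cap, 128 mm tall, body 62 mm wide and 80 mm tall, sloping to a neck 32 mm wide, cap 36 mm wide from 100 to 128 mm above its foot (36 to 64 mm above this point). About 0.12 kg. z along the bottle. Starts on any of the four stands; the green ones on the others.
- fresh_mid (a point): Centre of the full amber bottle with blue cap and a paper band; same shape and size as the empty one, about 0.28 kg. Starts standing on the grey mat (2 mm thick), in line with the measuring cylinder and the spray bottle, about 95 mm apart, in any order.
- tray: Blue tray fixed on the grey mat, 110 (x) by 210 (y) mm, walls 18 mm high; origin under its centre. The green pad and the jar stand in it, one at each end, in either order.
- pad_top (a point): Centre of the top of the green pad in the tray, a disc 80 mm wide, 3 mm thick, top 9 mm above the bench.
- sample_a_mid (a point): Centre of a green sample bottle with black cap and paper band, same shape and size as the empty one, about 0.26 kg, on a reader stand. Must stay.
- sample_b_mid (a point): Centre of a green sample bottle with black cap and paper band, same shape and size as the empty one, about 0.26 kg, on a reader stand. Must stay.
- sample_c_mid (a point): Centre of a green sample bottle with black cap and paper band, same shape and size as the empty one, about 0.26 kg, on a reader stand. Must stay.
- jar_mid (a point): Centre of a jar with steel lid, 60 mm wide, 85 mm tall, standing in the tray. Must stay.
- cylinder_mid (a point): Centre of a measuring cylinder 170 mm tall, tube 42 mm wide, blue foot 66 mm wide. Must stay.
- spray_mid (a point): Centre of a blue spray bottle, 169 mm tall, 62 mm wide, its white spray head up to 33 mm from its axis. Must stay.
There are look-alikes about, which are no part of the job. Leave any red look-alike of the part that bears empty_mid alone.

How it is judged (in metres and radians):
On the way, in this order (a step that is already met when the one before it is completed fails the run):
1. the empty bottle stands upright on the green pad in the tray, released (horizontal distance between empty_mid and pad_top below 0.02 m and height (world z) of empty_mid below 0.079 m and angle between empty_mid's own z axis and vertical below 0.1 rad and contact force between the fingers and empty below 0.2 N), for 0.2 s.
2. the full amber bottle stands upright and released on the freed stand ((horizontal distance between fresh_mid and stand_1 below 0.014 m or horizontal distance between fresh_mid and stand_2 below 0.014 m or horizontal distance between fresh_mid and stand_3 below 0.014 m or horizontal distance between fresh_mid and stand_4 below 0.014 m) and height (world z) of fresh_mid between 0.078 and 0.09 m and angle between fresh_mid's own z axis and vertical below 0.1 rad and contact force between the fingers and fresh below 0.2 N), for 0.2 s.
3. the knob is pulled up clear of its notch (value of joint knob_pull above 0.0145 m), for 0.1 s.
At the end, for the whole second after the job is handed in: Empty upright within 20 mm of the green pad's centre; amber bottle upright within 14 mm of the freed stand's centre; knob down (3 mm) in that stand's notch (0.07 rad); all released and at rest; green samples within 20 mm, jar, cylinder and spray within 30 mm of their start, upright (all of step 1 and height (world z) of fresh_mid between 0.078 and 0.09 m and angle between each of fresh_mid, sample_a_mid, sample_b_mid, sample_c_mid, jar_mid, cylinder_mid, spray_mid's own z axis and vertical below 0.1 rad and contact force between the fingers and fresh below 0.2 N and ((horizontal distance between fresh_mid and stand_1 below 0.014 m and value of joint knob_turn between -1.43 and -1.29 rad) or (horizontal distance between fresh_mid and stand_2 below 0.014 m and value of joint knob_turn between -0.75 and -0.61 rad) or (horizontal distance between fresh_mid and stand_3 below 0.014 m and value of joint knob_turn between 0.61 and 0.75 rad) or (horizontal distance between fresh_mid and stand_4 below 0.014 m and value of joint knob_turn between 1.29 and 1.43 rad)) and value of joint knob_pull below 0.003 m and linear speed of each of fresh, empty below 0.02 m/s and velocity of joint knob_turn between -0.05 and 0.05 rad/s and distance of each of sample_a_mid, sample_b_mid, sample_c_mid from where it was at the start of the episode below 0.02 m and distance of each of jar_mid, cylinder_mid, spray_mid from where it was at the start of the episode below 0.03 m); the robot touches nothing.
It fails at once if a green sample bottle is tipped or shoved ((distance of sample_a_mid from where it was at the start of the episode above 0.02 m or angle between sample_a_mid's own z axis and vertical above 0.5 rad) or (distance of sample_b_mid from where it was at the start of the episode above 0.02 m or angle between sample_b_mid's own z axis and vertical above 0.5 rad) or (distance of sample_c_mid from where it was at the start of the episode above 0.02 m or angle between sample_c_mid's own z axis and vertical above 0.5 rad)).
It fails at once if the jar, measuring cylinder or spray bottle is tipped or shoved ((distance of jar_mid from where it was at the start of the episode above 0.03 m or angle between jar_mid's own z axis and vertical above 0.5 rad) or (distance of cylinder_mid from where it was at the start of the episode above 0.03 m or angle between cylinder_mid's own z axis and vertical above 0.5 rad) or (distance of spray_mid from where it was at the start of the episode above 0.03 m or angle between spray_mid's own z axis and vertical above 0.5 rad)).
It fails at once if the empty or the amber bottle is laid or knocked over (angle between any of empty_mid, fresh_mid's own z axis and vertical above 0.8 rad).
It also fails if it takes over 72 s, if anything falls off the work surface, if the arm or the gripper's body presses on something with over 40 N, if the wrist force passes 120 N, or if a joint passes its speed limit or range.

## Working session

There is one attempt and no reset: what is moved stays moved. The work goes in short steps, Python scripts to look and compute and a shell command to move; the robot and the scene stay as the last step left them, time stands still between calls to the robot, and variables do not carry over. Pictures are saved under pics/ and viewed, at most 10 in all, crops included, and the job is handed in when it is done.

```bash
mkdir -p pics
cat > h.py <<'E'
import numpy as np, cv2
from bench import telemetry, camera, r
def K(c):
    f=c["frame"].shape[0]/2/np.tan(np.radians(c["vertical_fov"])/2)
    return np.array([[f,0,c["cx"]],[0,f,c["cy"]],[0,0,1.]])
def cloud(c):
    h,w=c["z_map"].shape
    uv=np.stack(np.meshgrid(np.arange(w),np.arange(h)),-1).reshape(-1,1,2).astype(np.float64)
    n=cv2.undistortPoints(uv,K(c),np.array(c["distortion"])).reshape(h,w,2)
    z=c["z_map"][...,None]
    P=np.concatenate([n*z,z],-1)
    R=np.array(c["R"]);t=np.array(c["t"])
    return (P-t)@R   # world
def ray(c,u,v,z):
    n=cv2.undistortPoints(np.array([[[u,v]]],float),K(c),np.array(c["distortion"])).reshape(2)
    R=np.array(c["R"]);t=np.array(c["t"]); o=-R.T@t; d=R.T@np.array([*n,1])
    return o+d*(z-o[2])/d[2]
E
python3 - <<'E'
from h import *
import pickle
d={}
for n in("scene","top"):
    c=camera(n);d[n]=c;cv2.imwrite(f"pics/{n}0.png",c["frame"]);print(n,-np.array(c["R"]).T@c["t"],c["vertical_fov"])
pickle.dump(d,open("d.pkl","wb"))
s=telemetry.state();print(s,r.grip_depth)
E
```

```text
scene [1158.96771884 -323.59540117 1030.26402599] 42.863818206276406
top [441.26748647  16.48758896 967.20454134] 57.80523921590919
{'time_s': 0.1, 'joints': array([ 1.32639733,  0.33281954, -0.064689  ,  1.46085193,  0.02158685,
        1.34988479, -0.08849515]), 'qd': array([ 0.00098766, -0.0014694 , -0.00165807, -0.00175778, -0.00066874,
       -0.00036374,  0.00062097]), 'tau': array([ 1.49919713e-03, -6.24552727e+01,  2.48154189e-02, -3.90721714e+01,
       -6.14422979e-02,  3.66291613e-02,  1.15379094e-04]), 'ee_pos': array([ 137.41068246, -609.3586524 ,  221.82925708]), 'tcp_rot': array([-6.27507318e-04,  9.93856160e-01,  1.10677598e-01, -9.35674810e-05]), 'force': array([-0.09403083,  0.07467207, -0.20331709]), 'ft_torque': array([-0.08791266,  0.04009193,  0.00694978]), 'grip_force': 0.0, 'finger_gap': 86.94702341923833} 18.700000000000003
```

View pics/scene0.png

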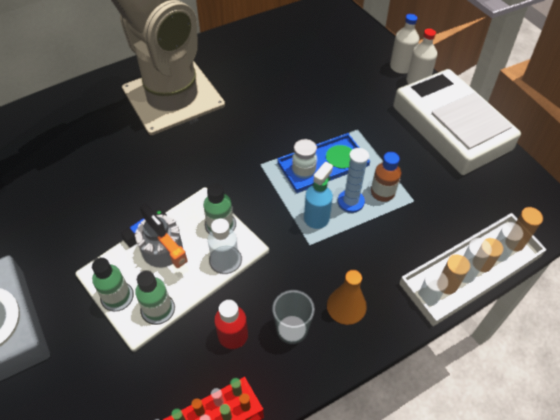

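View pics/top0.png

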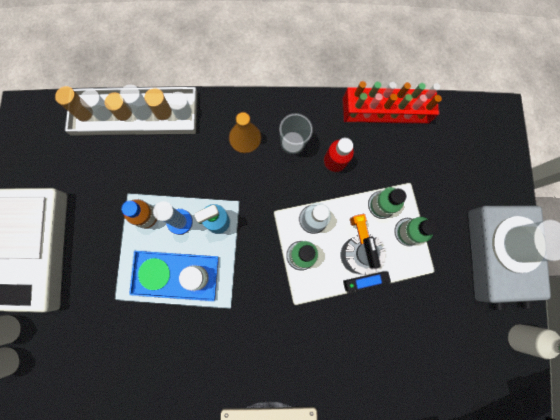

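The empty bottle is on the reader, scene (223,245) and top (317,217): clear with a white cap. The red look-alike is off the reader at scene (231,325), top (340,152). The amber bottle with the blue cap is on the mat at scene (387,178), top (135,212). The brown flask at scene (348,300) and the white blue-capped bottle at scene (405,45) do not fit. Pad at top (153,274), jar at top (192,278), orange arm at top (361,228).

```bash
cat > m.py <<'E'
from h import *
import pickle
d=pickle.load(open("d.pkl","rb"));c=d["top"];W=cloud(c);f=c["frame"];hsv=cv2.cvtColor(f,cv2.COLOR_BGR2HSV)
# reader base
m=((f.min(-1)>170)).astype(np.uint8); m[:, :265]=0;m[:,445:]=0;m[:180]=0;m[320:]=0
cs,_=cv2.findContours(m,cv2.RETR_EXTERNAL,cv2.CHAIN_APPROX_NONE);k=max(cs,key=cv2.contourArea)[:,0]
pts=np.array([ray(c,u,v,20)[:2] for u,v in k]);rect=cv2.minAreaRect(pts.astype(np.float32));print("base",rect);print(cv2.boxPoints(rect))
def circ(name,u,v,zlo,zhi,rad=22):
    p=W[v-rad:v+rad,u-rad:u+rad].reshape(-1,3);q=p[(p[:,2]>zlo)&(p[:,2]<zhi)]
    if len(q)>5:
        (x,y),R=cv2.minEnclosingCircle(q[:,:2].astype(np.float32)); print(name,"encl",np.round([x,y,R],1),"med",np.round(np.median(q,0),1),len(q))
    else: print(name,len(q))
circ("empty",318,214,142,156);circ("g1",303,253,142,156);circ("g2",395,197,142,156);circ("g3",421,228,142,156)
circ("amber",131,209,120,138);circ("jar",192,277,86,100);circ("knob",368,252,148,165);circ("cyl",165,212,160,185);circ("spray",207,213,160,185)
g=((hsv[...,0]>45)&(hsv[...,0]<75)&(hsv[...,1]>150)&(hsv[...,2]>100)).astype(np.uint8);g[:,:125]=0;g[:,180:]=0;g[:255]=0
cs,_=cv2.findContours(g,cv2.RETR_EXTERNAL,cv2.CHAIN_APPROX_NONE);k=max(cs,key=cv2.contourArea)
P=np.array([ray(c,*p[0],9)[:2] for p in k]).astype(np.float32);print("pad",cv2.fitEllipse(P),cv2.minEnclosingCircle(P))
# rays at cap-top centres
t=cv2.cvtColor(f,cv2.COLOR_BGR2GRAY)
crop=np.hstack([cv2.resize(f[190:290,275:440],None,fx=3,fy=3)]);cv2.imwrite("pics/crop1.png",crop)
s=d["scene"]["frame"];cv2.imwrite("pics/crop2.png",np.vstack([cv2.resize(s[200:350,190:390][:,:],None,fx=2.5,fy=2.5)[:300],cv2.resize(s[130:240,280:420],(500,290))]))  if 0 else cv2.imwrite("pics/crop2.png",cv2.resize(s[130:350,180:420],None,fx=2.7,fy=2.7))
E
python3 m.py
```

```text
base ((517.9325561523438, -220.4169921875), (237.53164672851562, 367.4792785644531), 11.686650276184082)
[[ 364.4106    -64.543365]
 [ 438.8469   -424.40482 ]
 [ 671.45447  -376.29062 ]
 [ 597.0182    -16.429169]]
empty encl [ 572.8 -115.2   17.8] med [ 572.8 -114.9  148.4] 204
g1 encl [484.4 -83.6  17.9] med [483.7 -83.5 148.2] 215
g2 encl [ 610.7 -293.9   18.5] med [ 610.6 -293.   148.4] 203
g3 encl [ 538.9 -360.8   18.6] med [ 538.1 -360.2  148.4] 211
amber encl [587.  309.7  17.9] med [586.5 307.5 129.8] 211
jar encl [431.8 175.6  26.7] med [431.7 174.6  91.1] 428
knob encl [ 483.  -226.4   34.7] med [ 483.8 -227.4  156. ] 241
cyl encl [573.8 222.6  21.6] med [572.8 222.3 172.1] 312
spray encl [569.2 131.   25.1] med [568.1 130.8 170.6] 248
pad ((441.298583984375, 282.7785949707031), (73.83799743652344, 74.65669250488281), 113.09033203125) ((441.3807678222656, 282.86383056640625), 38.212181091308594)
```

View pics/crop2.png

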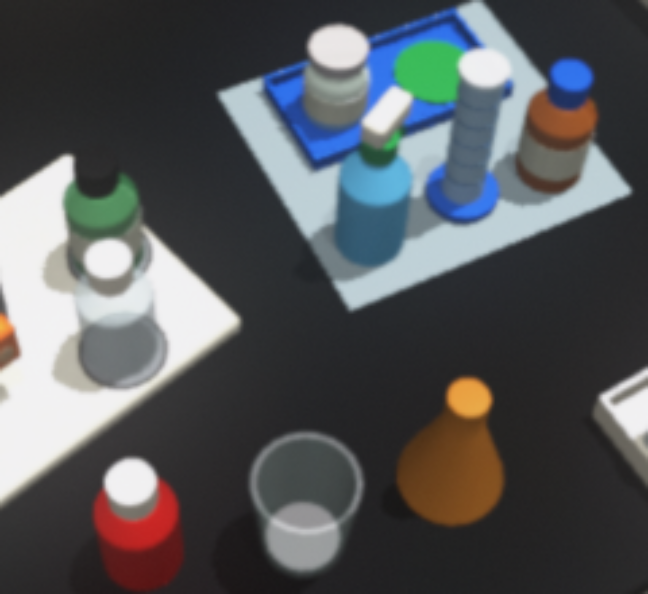

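The crop confirms both targets: the clear bottle with white cap stands on the reader at crop (112,315), i.e. stand_3. The amber bottle with blue cap is on the mat at crop (558,130), next to the cylinder. The red bottle (140,520) is off the reader and excluded. I'll move above the empty bottle and turn the closing axis to world x.

```bash
python3 -m creep '{"xyz":[[0.018,0.0205,0],[0.018,0.0205,0],[0.018,0.0205,0],[0.018,0.0205,0],[0.018,0.0205,0],[0.018,0.0205,0],[0.018,0.0205,0],[0.018,0.0205,0],[0.018,0.0205,0],[0.018,0.0205,0],[0.018,0.0205,0],[0.018,0.0205,0]],"rot":[[0,0,0.056],[0,0,0.056],[0,0,0.056],[0,0,0.056],[0,0,0.056],[0,0,0.056],[0,0,0.056],[0,0,0.056],[0,0,0.056],[0,0,0.056],[0,0,0.056],[0,0,0.056]],"gripper":[100,100,100,100,100,100,100,100,100,100,100,100]}'
python3 -m creep '{"xyz":[[0.018,0.0205,0],[0.018,0.0205,0],[0.018,0.0205,0],[0.018,0.0205,0],[0.018,0.0205,0],[0.018,0.0205,0],[0.018,0.0205,0],[0.018,0.0205,0],[0.018,0.0205,0],[0.018,0.0205,0],[0.018,0.0205,0],[0,0,0]],"rot":[[0,0,0.056],[0,0,0.056],[0,0,0.056],[0,0,0.056],[0,0,0.056],[0,0,0.056],[0,0,0.056],[0,0,0.056],[0,0,0.056],[0,0,0.056],[0,0,0.056],[0,0,0]],"gripper":[80,80,80,80,80,80,80,80,80,80,80,80]}'
```

```text
time_s: 1.3
ee_pos: [355.0, -361.9, 222.6]
tcp_rot: [0.0, 0.901, 0.434, 0.0]
force: [0.3, -0.5, 0.2]
finger_gap: 86.9
grip_force: 0.0
time_s: 2.5
ee_pos: [553.7, -133.1, 222.4]
tcp_rot: [-0.001, 0.725, 0.689, 0.001]
force: [-1.5, 1.1, 0.2]
finger_gap: 69.7
grip_force: 0.0
```

```bash
python3 -m creep '{"xyz":[[0.0097,0.009,0],[0.0097,0.009,0],[0,0,-0.02],[0,0,-0.02],[0,0,-0.02],[0,0,-0.02],[0,0,-0.015],[0,0,-0.011],[0,0,0],[0,0,0]],"rot":[[0,0,0.025],[0,0,0.025],[0,0,0],[0,0,0],[0,0,0],[0,0,0],[0,0,0],[0,0,0],[0,0,0],[0,0,0]],"gripper":[80,80,80,80,80,80,80,80,80,80]}'
python3 -m creep '{"xyz":[[0,0,0],[0,0,0],[0,0,0],[0,0,0],[0,0,0],[0,0,0],[0,0,0],[0,0,0],[0,0,0],[0,0,0]],"rot":[[0,0,0],[0,0,0],[0,0,0],[0,0,0],[0,0,0],[0,0,0],[0,0,0],[0,0,0],[0,0,0],[0,0,0]],"gripper":[20,20,20,20,20,20,20,20,20,20]}' 20
```

```text
time_s: 3.5
ee_pos: [571.3, -120.1, 117.1]
tcp_rot: [0.0, 0.711, 0.703, 0.0]
force: [-0.0, -0.4, 0.2]
finger_gap: 69.9
grip_force: 0.0
time_s: 4.5
ee_pos: [571.1, -120.2, 116.7]
tcp_rot: [0.0, 0.711, 0.703, 0.0]
force: [1.9, 0.1, 1.5]
finger_gap: 35.4
grip_force: 20.0
```

```bash
python3 -m creep '{"xyz":[[0,0,0.005],[0,0,0.01],[0,0,0.015],[0,0,0.02],[0,0,0.02],[0,0,0.02],[0,0,0.02],[0,0,0.02],[0,0,0.02],[0,0,0.01],[0,0,0],[0,0,0]],"rot":[[0,0,0],[0,0,0],[0,0,0],[0,0,0],[0,0,0],[0,0,0],[0,0,0],[0,0,0],[0,0,0],[0,0,0],[0,0,0],[0,0,0]],"gripper":[20,20,20,20,20,20,20,20,20,20,20,20]}'
python3 - <<'E'
from h import *
for n in("top",):
    s=telemetry.state();c=camera(n);W=cloud(c);f=c["frame"]
    cv2.imwrite("pics/top1.png",f)
    p=W.reshape(-1,3);b=f.reshape(-1,3).min(-1)
    m=(p[:,2]>285)&(p[:,2]<320);print(s["ee_pos"],m.sum())
    m2=(abs(p[:,0]-573)<60)&(abs(p[:,1]+115)<60)
    # stand rim visible?
E
python3 - <<'E'
from h import *
c=camera("scene");cv2.imwrite("pics/scene1.png",c["frame"])
E
```

```text
time_s: 5.7
ee_pos: [570.7, -120.2, 276.2]
tcp_rot: [-0.0, 0.711, 0.703, -0.0]
force: [-0.4, -0.6, -1.4]
finger_gap: 35.6
grip_force: 20.0
[ 570.68722008 -120.18222539  276.16292026] 24
```

View pics/scene1.png

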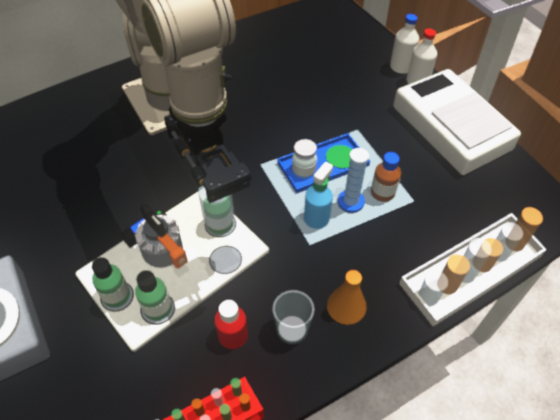

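The stand is now empty at scene (225,260) and the clear bottle hangs upright in the gripper around (216,210). Next I measure the freed stand and carry the bottle to the pad.

```bash
python3 - <<'E'
from h import *
c=camera("scene");f=c["frame"]
W=np.zeros((160,160),np.float32)
# rectify plane z=20 around (575,-115), 1 px = 0.625mm
R=np.array(c["R"]);t=np.array(c["t"])
g=np.stack(np.meshgrid(575+(np.arange(160)-80)*.75,-115+(np.arange(160)-80)*.75),-1)
P=np.concatenate([g,np.full(g.shape[:2]+(1,),20.)],-1).reshape(-1,3)
uv=cv2.projectPoints(P,cv2.Rodrigues(R)[0],t,K(c),np.array(c["distortion"]))[0].reshape(160,160,2).astype(np.float32)
im=cv2.remap(f,uv[...,0],uv[...,1],cv2.INTER_LINEAR);gr=cv2.cvtColor(im,cv2.COLOR_BGR2GRAY)
m=(gr<165).astype(np.uint8);n,l,st,ce=cv2.connectedComponentsWithStats(m)
i=l[80,80];print(i,st[i])
k=max(cv2.findContours((l==i).astype(np.uint8),0,1)[0],key=cv2.contourArea)
(x,y),(a,b),_=cv2.fitEllipse(k);print(575+(x-80)*.75,-115+(y-80)*.75,a*.75,b*.75)
E
python3 -m creep '{"xyz":[[-0.003,0.009,0],[-0.005,0.015,0],[-0.0065,0.02,0],[-0.0065,0.02,0],[-0.0065,0.02,0],[-0.0065,0.02,0],[-0.0065,0.02,0],[-0.0065,0.02,0],[-0.0065,0.02,0],[-0.0065,0.02,0],[-0.0065,0.02,0],[-0.0065,0.02,0]],"rot":[[0,0,0],[0,0,0],[0,0,0],[0,0,0],[0,0,0],[0,0,0],[0,0,0],[0,0,0],[0,0,0],[0,0,0],[0,0,0],[0,0,0]],"gripper":[20,20,20,20,20,20,20,20,20,20,20,20]}'
python3 -m creep '{"xyz":[[-0.0065,0.02,0],[-0.0065,0.02,0],[-0.0065,0.02,0],[-0.0065,0.02,0],[-0.0065,0.02,0],[-0.0065,0.02,0],[-0.0065,0.02,0],[-0.005,0.015,0],[-0.003,0.009,0],[0,0,0],[0,0,0],[0,0,0]],"rot":[[0,0,0],[0,0,0],[0,0,0],[0,0,0],[0,0,0],[0,0,0],[0,0,0],[0,0,0],[0,0,0],[0,0,0],[0,0,0],[0,0,0]],"gripper":[20,20,20,20,20,20,20,20,20,20,20,20]}'
```

```text
0 [    0     0   157   160 21466]
568.0123233795166 -119.13366317749023 122.01520156860352 144.37195587158203
time_s: 7.05
ee_pos: [496.5, 106.3, 276.7]
tcp_rot: [0.0, 0.71, 0.704, -0.0]
force: [-0.2, 1.1, -1.0]
finger_gap: 35.4
grip_force: 20.0
time_s: 8.25
ee_pos: [444.7, 267.0, 276.5]
tcp_rot: [0.0, 0.711, 0.703, -0.0]
force: [-1.0, -0.2, -0.6]
finger_gap: 35.6
grip_force: 20.0
```

```bash
python3 -m creep '{"xyz":[[-0.002,0.0055,0],[-0.002,0.006,-0.01],[0,0,-0.02],[0,0,-0.02],[0,0,-0.025],[0,0,-0.025],[0,0,-0.02],[0,0,-0.02],[0,0,-0.015],[0,0,-0.01],[0,0,0],[0,0,0]],"rot":[[0,0,0],[0,0,0],[0,0,0],[0,0,0],[0,0,0],[0,0,0],[0,0,0],[0,0,0],[0,0,0],[0,0,0],[0,0,0],[0,0,0]],"gripper":[20,20,20,20,20,20,20,20,20,20,20,20]}'
python3 - <<'E'
from h import *
c=camera("scene");cv2.imwrite("pics/crop3.png",cv2.resize(c["frame"][120:280,180:420],None,fx=3,fy=3))
E
```

```text
time_s: 9.45
ee_pos: [440.6, 279.7, 112.0]
tcp_rot: [-0.0, 0.711, 0.703, 0.0]
force: [-0.0, 0.5, -0.9]
finger_gap: 35.3
grip_force: 20.0
```

View pics/crop3.png

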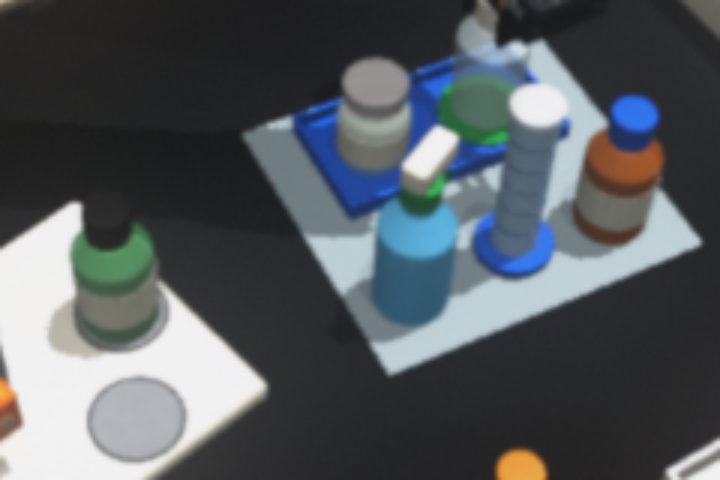

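The bottle hangs over the pad (bottle foot at crop (488,108), pad (478,110)), and the neighbours are untouched. I'll set it down and release.

```bash
python3 -m creep '{"xyz":[[0,0,-0.002],[0,0,-0.002],[0,0,-0.0015],[0,0,-0.001],[0,0,0],[0,0,0]],"rot":[[0,0,0],[0,0,0],[0,0,0],[0,0,0],[0,0,0],[0,0,0]],"gripper":[20,20,20,20,20,20]}'
python3 - <<'E'
from h import *
c=camera("scene");print(ray(c,225.7,259.3,20))
f=c["frame"][225:300,185:275];hsv=cv2.cvtColor(f,cv2.COLOR_BGR2HSV)
m=cv2.inRange(cv2.cvtColor(f,cv2.COLOR_BGR2GRAY),0,175)
n,l,st,ce=cv2.connectedComponentsWithStats(m);i=l[35,41];print(st[i],ce[i])
k=max(cv2.findContours((l==i).astype(np.uint8),0,1)[0],key=cv2.contourArea)
P=np.array([ray(c,p[0][0]+185,p[0][1]+225,20)[:2] for p in k]).astype(np.float32);print(cv2.fitEllipse(P))
E
```

```text
time_s: 10.1
ee_pos: [440.7, 279.5, 105.5]
tcp_rot: [0.0, 0.711, 0.703, 0.0]
force: [-0.2, -0.7, 5.9]
finger_gap: 35.1
grip_force: 20.0
[ 575.5659465  -116.68549397   20.        ]
[   0    0   83   75 3766] [31.133829   32.83696229]
((557.1680297851562, -132.849365234375), (176.8319091796875, 204.155029296875), 18.065202713012695)
```

```bash
python3 -m creep '{"xyz":[[0,0,0],[0,0,0],[0,0,0],[0,0,0],[0,0,0.01],[0,0,0.02],[0,0,0.02],[0,0,0.02],[0,0,0.02],[0,0,0.02],[0,0,0.02],[0,0,0]],"rot":[[0,0,0],[0,0,0],[0,0,0],[0,0,0],[0,0,0],[0,0,0],[0,0,0],[0,0,0],[0,0,0],[0,0,0],[0,0,0],[0,0,0]],"gripper":[80,80,80,80,80,80,80,80,80,80,80,80]}'
python3 - <<'E'
from h import *
c=camera("scene");cv2.imwrite("pics/crop4.png",cv2.resize(c["frame"][120:280,280:420],None,fx=3,fy=3))
f=c["frame"];hsv=cv2.cvtColor(f,cv2.COLOR_BGR2HSV);W=cloud(c)
m=(hsv[...,0]>105)&(hsv[...,0]<125)&(hsv[...,1]>120)&(W[...,2]>122)&(W[...,2]<140)&(W[...,1]>250);m[:, :370]=0;m[:,:]&=True
p=W[m];print(len(p),np.median(p,0),cv2.minEnclosingCircle(p[:,:2].astype(np.float32)) if len(p) else 0)
E
```

```text
time_s: 11.35
ee_pos: [441.3, 280.3, 238.2]
tcp_rot: [0.001, 0.711, 0.703, 0.002]
force: [0.7, 0.7, -0.6]
finger_gap: 69.6
grip_force: 0.0
152 [587.5311343  305.26462121 128.76290661] ((584.9910888671875, 306.59674072265625), 18.70424461364746)
```

View pics/crop4.png

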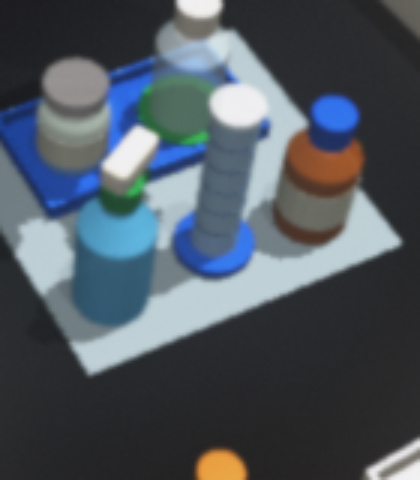

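Released; the empty stands upright on the pad (crop (193,90)). Next is the amber bottle.

```bash
python3 - <<'E'
from h import *
for n in("scene","top"):
    c=camera(n);W=cloud(c)
    m=(abs(W[...,0]-441)<35)&(abs(W[...,1]-283)<35)&(W[...,2]>132)&(W[...,2]<142);p=W[m]
    print(n,len(p),np.median(p,0) if len(p) else 0,cv2.minEnclosingCircle(p[:,:2].astype(np.float32)) if len(p) else 0)
E
python3 -m creep '{"xyz":[[0.012,0.002,0],[0.018,0.004,0],[0.018,0.004,0],[0.018,0.004,0],[0.018,0.004,0],[0.018,0.003,0],[0.018,0.003,0],[0.014,0.002,0],[0.01,0.002,0],[0,0,0],[0,0,0],[0,0,0]],"rot":[[0,0,0],[0,0,0],[0,0,0],[0,0,0],[0,0,0],[0,0,0],[0,0,0],[0,0,0],[0,0,0],[0,0,0],[0,0,0],[0,0,0]],"gripper":[80,80,80,80,80,80,80,80,80,80,80,80]}'
```

```text
scene 134 [443.024875  280.2875929 136.0275627] ((442.51220703125, 281.0079650878906), 19.02759552001953)
top 218 [442.89341256 281.77353969 137.13421534] ((442.91131591796875, 282.76068115234375), 18.015581130981445)
time_s: 12.7
ee_pos: [583.7, 307.5, 235.2]
tcp_rot: [0.0, 0.711, 0.703, -0.0]
force: [-0.6, -0.3, -1.2]
finger_gap: 69.7
grip_force: 0.0
```

Empty is within about 2 mm of the pad centre. Descend on the amber cap.

```bash
python3 -m creep '{"xyz":[[0.002,0.001,-0.015],[0,0,-0.02],[0,0,-0.025],[0,0,-0.025],[0,0,-0.02],[0,0,-0.02],[0,0,-0.01],[0,0,0],[0,0,0]],"rot":[[0,0,0],[0,0,0],[0,0,0],[0,0,0],[0,0,0],[0,0,0],[0,0,0],[0,0,0],[0,0,0]],"gripper":[80,80,80,80,80,80,80,80,80]}'
python3 -m creep '{"xyz":[[0,0,0],[0,0,0],[0,0,0],[0,0,0],[0,0,0],[0,0,0],[0,0,0],[0,0,0]],"rot":[[0,0,0],[0,0,0],[0,0,0],[0,0,0],[0,0,0],[0,0,0],[0,0,0],[0,0,0]],"gripper":[20,20,20,20,20,20,20,20]}' 30
```

```text
time_s: 13.6
ee_pos: [586.5, 308.5, 100.6]
tcp_rot: [0.0, 0.711, 0.703, 0.0]
force: [-0.1, -0.6, -0.2]
finger_gap: 70.1
grip_force: 0.0
time_s: 14.4
ee_pos: [586.6, 308.3, 100.2]
tcp_rot: [0.0, 0.711, 0.703, 0.0]
force: [1.1, 0.3, 1.0]
finger_gap: 35.3
grip_force: 30.0
```

```bash
python3 -m creep '{"xyz":[[0,0,0.005],[0,0,0.01],[0,0,0.02],[0,0,0.02],[0,0,0.025],[0,0,0.025],[0,0,0.025],[0,0,0.025],[0,0,0.025],[0,0,0.02],[0,0,0.005],[0,0,0]],"rot":[[0,0,0],[0,0,0],[0,0,0],[0,0,0],[0,0,0],[0,0,0],[0,0,0],[0,0,0],[0,0,0],[0,0,0],[0,0,0],[0,0,0]],"gripper":[20,20,20,20,20,20,20,20,20,20,20,20]}'
python3 - <<'E'
from h import *
s=telemetry.state();c=camera("scene");W=cloud(c);f=c["frame"];h=cv2.cvtColor(f,cv2.COLOR_BGR2HSV)
m=(h[...,0]>4)&(h[...,0]<20)&(h[...,1]>120)&(abs(W[...,0]-586)<70)&(abs(W[...,1]-308)<60)&(W[...,2]>150);p=W[m];print(s["ee_pos"],len(p),p.min(0),p.max(0))
E
```

```text
time_s: 15.6
ee_pos: [586.4, 308.6, 305.7]
tcp_rot: [0.0, 0.711, 0.703, 0.001]
force: [-0.0, -0.4, -2.9]
finger_gap: 35.4
grip_force: 30.0
[586.39735967 308.59506176 305.73363109] 748 [535.71387123 269.63275789 209.37372839] [637.42488689 334.17880589 484.09398813]
```

```bash
python3 -m creep '{"xyz":[[0,-0.007,0],[0,-0.014,0],[-0.001,-0.02,0],[-0.001,-0.02,0],[-0.001,-0.02,0],[-0.001,-0.02,0],[-0.001,-0.02,0],[-0.001,-0.02,0],[-0.001,-0.02,0],[-0.001,-0.02,0],[-0.001,-0.02,0],[-0.001,-0.02,0]],"rot":[[0,0,0],[0,0,0],[0,0,0],[0,0,0],[0,0,0],[0,0,0],[0,0,0],[0,0,0],[0,0,0],[0,0,0],[0,0,0],[0,0,0]],"gripper":[20,20,20,20,20,20,20,20,20,20,20,20]}'
python3 -m creep '{"xyz":[[-0.001,-0.02,0],[0,-0.02,0],[0,-0.02,0],[0,-0.02,0],[0,-0.02,0],[0,-0.02,0],[0,-0.02,0],[0,-0.02,0],[0,-0.02,0],[0,-0.015,0],[0,-0.008,0],[0,0,0]],"rot":[[0,0,0],[0,0,0],[0,0,0],[0,0,0],[0,0,0],[0,0,0],[0,0,0],[0,0,0],[0,0,0],[0,0,0],[0,0,0],[0,0,0]],"gripper":[20,20,20,20,20,20,20,20,20,20,20,20]}'
```

```text
time_s: 16.85
ee_pos: [575.9, 84.9, 304.5]
tcp_rot: [-0.0, 0.712, 0.703, -0.001]
force: [-0.0, -0.1, -1.4]
finger_gap: 35.3
grip_force: 30.0
time_s: 18.05
ee_pos: [575.1, -117.2, 304.7]
tcp_rot: [-0.0, 0.712, 0.702, -0.0]
force: [-0.1, 1.1, -2.1]
finger_gap: 35.5
grip_force: 30.0
```

```bash
python3 -m creep '{"xyz":[[0,0.0015,-0.01],[0,0,-0.02],[0,0,-0.025],[0,0,-0.025],[0,0,-0.025],[0,0,-0.025],[0,0,-0.02],[0,0,-0.015],[0,0,-0.01],[0,0,-0.006],[0,0,0],[0,0,0]],"rot":[[0,0,0],[0,0,0],[0,0,0],[0,0,0],[0,0,0],[0,0,0],[0,0,0],[0,0,0],[0,0,0],[0,0,0],[0,0,0],[0,0,0]],"gripper":[20,20,20,20,20,20,20,20,20,20,20,20]}'
python3 - <<'E'
from h import *
c=camera("scene");cv2.imwrite("pics/crop5.png",cv2.resize(c["frame"][150:310,80:280],None,fx=3.5,fy=3.5))
E
```

```text
time_s: 19.25
ee_pos: [575.9, -114.1, 124.8]
tcp_rot: [0.0, 0.711, 0.703, 0.0]
force: [-0.8, -0.3, -1.2]
finger_gap: 35.3
grip_force: 30.0
```

View pics/crop5.png

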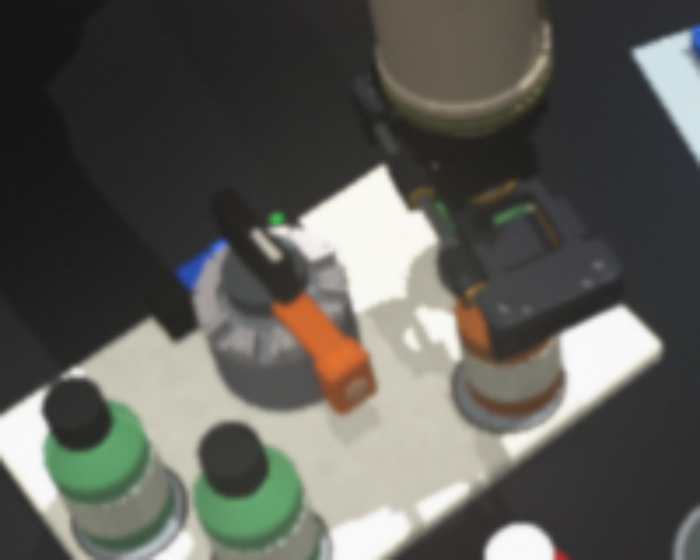

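The amber bottle is just over the stand (bottle foot at crop (512,395), rim (510,390)) and looks centred. Lower and release.

```bash
python3 -m creep '{"xyz":[[0,-0.001,-0.002],[0,0,-0.002],[0,0,-0.0015],[0,0,-0.0015],[0,0,0],[0,0,0]],"rot":[[0,0,0],[0,0,0],[0,0,0],[0,0,0],[0,0,0],[0,0,0]],"gripper":[20,20,20,20,20,20]}'
```

```text
time_s: 19.9
ee_pos: [575.7, -115.3, 118.1]
tcp_rot: [0.0, 0.711, 0.703, 0.0]
force: [-3.6, 0.0, 8.1]
finger_gap: 35.2
grip_force: 30.0
```

```bash
python3 -m creep '{"xyz":[[0,0,0],[0,0,0],[0,0,0],[0,0,0],[0,0,0.01],[0,0,0.02],[0,0,0.02],[0,0,0.02],[0,0,0.02],[0,0,0.02],[0,0,0.01],[0,0,0]],"rot":[[0,0,0],[0,0,0],[0,0,0],[0,0,0],[0,0,0],[0,0,0],[0,0,0],[0,0,0],[0,0,0],[0,0,0],[0,0,0],[0,0,0]],"gripper":[80,80,80,80,80,80,80,80,80,80,80,80]}'
cat > a.py <<'E'
from h import *
for n in("scene","top"):
    s=telemetry.state();c=camera(n);W=cloud(c);h=cv2.cvtColor(c["frame"],cv2.COLOR_BGR2HSV)
    m=(abs(W[...,0]-575)<35)&(abs(W[...,1]+115)<35)&(W[...,2]>140)&(W[...,2]<153)&(h[...,0]>100)&(h[...,0]<130)&(h[...,1]>100);p=W[m]
    if len(p):print(n,"cap",len(p),np.median(p,0),cv2.minEnclosingCircle(p[:,:2].astype(np.float32)))
    m=(abs(W[...,0]-483)<55)&(abs(W[...,1]+227)<55)&(W[...,2]>149)&(W[...,2]<165);p=W[m]
    if len(p)>20:print(n,"knob",len(p),cv2.minAreaRect(p[:,:2].astype(np.float32)))
    m=(h[...,0]>4)&(h[...,0]<18)&(h[...,1]>150)&(W[...,2]>95)&(W[...,2]<125)&(abs(W[...,0]-483)<110)&(abs(W[...,1]+227)<75);p=W[m]
    if len(p)>20:
        q=p.mean(0)[:2]-[483.5,-227];print(n,"arm angle",np.arctan2(q[1],q[0]),len(p))
print(s["ee_pos"],s["tcp_rot"])
E
python3 a.py
```

```text
time_s: 21.1
ee_pos: [576.1, -115.1, 238.7]
tcp_rot: [0.001, 0.711, 0.703, 0.001]
force: [-0.2, 1.4, 0.3]
finger_gap: 69.4
grip_force: 0.0
scene cap 225 [ 577.81282059 -114.81452862  146.76085739] ((576.204833984375, -113.32472229003906), 18.881397247314453)
scene knob 222 ((483.717529296875, -229.54611206054688), (71.26017761230469, 16.718669891357422), 13.232197761535645)
scene arm angle 0.12821362796960417 329
top cap 66 [ 575.06470975 -101.69976117  148.46282445] ((575.9679565429688, -109.71952056884766), 14.99368667602539)
[ 575.57471134 -115.19284705  237.34211203] [3.73892633e-04 7.10999954e-01 7.03191921e-01 2.19145870e-04]
```

```bash
python3 -m creep '{"xyz":[[-0.006,-0.0075,0],[-0.006,-0.0075,0],[-0.0067,-0.008,0],[-0.0067,-0.008,0],[-0.0067,-0.0083,0],[-0.0067,-0.0083,0],[-0.0067,-0.0083,0],[-0.0067,-0.0083,0],[-0.0067,-0.0083,0],[-0.0067,-0.0083,0],[-0.0067,-0.0083,0],[-0.0067,-0.008,0]],"rot":[[0,0,-0.1],[0,0,-0.1],[0,0,-0.1],[0,0,-0.1],[0,0,-0.1],[0,0,-0.1],[0,0,-0.1],[0,0,-0.1],[0,0,-0.1],[0,0,-0.1],[0,0,-0.1],[0,0,-0.1]],"gripper":[60,60,60,60,60,60,60,60,60,60,60,60]}'
python3 -m creep '{"xyz":[[-0.006,-0.0075,0],[-0.006,-0.0075,0],[0,0,0],[0,0,0],[0,0,0]],"rot":[[0,0,-0.1],[0,0,-0.056],[0,0,0],[0,0,0],[0,0,0]],"gripper":[60,60,60,60,60]}'
python3 - <<'E'
from h import *
s=telemetry.state();c=camera("wrist");q=s["tcp_rot"]
from scipy.spatial.transform import Rotation as Ro
T=np.array(c["tool_from_camera"]);R=Ro.from_quat([q[1],q[2],q[3],q[0]]).as_matrix()
Rw=R@T[:3,:3];tw=R@T[:3,3]+s["ee_pos"];c["R"]=Rw.T;c["t"]=-Rw.T@tw
W=cloud(c);m=(abs(W[...,0]-483)<55)&(abs(W[...,1]+227)<55)&(W[...,2]>150)&(W[...,2]<162);p=W[m]
print(len(p),cv2.minAreaRect(p[:,:2].astype(np.float32)) if len(p)>9 else 0)
y=R[:,1];print(s["ee_pos"],np.arctan2(y[1],y[0]),s["joints"])
E
```

```text
time_s: 22.4
ee_pos: [495.6, -212.5, 235.8]
tcp_rot: [-0.001, 0.984, 0.177, -0.001]
force: [-0.4, -0.4, 0.4]
finger_gap: 52.1
grip_force: 0.0
time_s: 22.9
ee_pos: [484.6, -226.6, 236.6]
tcp_rot: [-0.0, 0.995, 0.103, -0.0]
force: [-0.3, 0.7, 0.2]
finger_gap: 52.4
grip_force: 0.0
2128 ((483.18487548828125, -228.3084259033203), (68.70077514648438, 15.854401588439941), 11.451899528503418)
[ 484.62302024 -226.59669972  236.64838495] -1.36471706213548 [ 0.81313881  0.16350057 -0.51128269  1.65592088  0.08142242  1.34402582
 -1.07553799]
```

```bash
python3 -m creep '{"xyz":[[-0.0013,-0.0015,-0.01],[0,0,-0.02],[0,0,-0.02],[0,0,-0.02],[0,0,-0.02],[0,0,-0.015],[0,0,-0.0085],[0,0,0],[0,0,0]],"rot":[[0,0,0],[0,0,0],[0,0,0],[0,0,0],[0,0,0],[0,0,0],[0,0,0],[0,0,0],[0,0,0]],"gripper":[60,60,60,60,60,60,60,60,60]}'
python3 -m creep '{"xyz":[[0,0,0],[0,0,0],[0,0,0],[0,0,0],[0,0,0],[0,0,0],[0,0,0],[0,0,0]],"rot":[[0,0,0],[0,0,0],[0,0,0],[0,0,0],[0,0,0],[0,0,0],[0,0,0],[0,0,0]],"gripper":[0,0,0,0,0,0,0,0]}' 50
```

```text
time_s: 23.85
ee_pos: [483.5, -228.9, 124.1]
tcp_rot: [0.0, 0.995, 0.102, 0.0]
force: [0.1, -0.3, 0.7]
finger_gap: 52.3
grip_force: 0.0
time_s: 24.65
ee_pos: [483.1, -228.3, 123.7]
tcp_rot: [-0.0, 0.995, 0.102, -0.0]
force: [-2.1, 3.0, 3.6]
finger_gap: 15.6
grip_force: 50.0
```

Pull up 20 mm.

```bash
python3 -m creep '{"xyz":[[0,0,0.004],[0,0,0.004],[0,0,0.004],[0,0,0.004],[0,0,0.003],[0,0,0.001],[0,0,0],[0,0,0],[0,0,0]],"rot":[[0,0,0],[0,0,0],[0,0,0],[0,0,0],[0,0,0],[0,0,0],[0,0,0],[0,0,0],[0,0,0]],"gripper":[0,0,0,0,0,0,0,0,0]}'; python3 a.py
```

```text
time_s: 25.55
ee_pos: [482.9, -228.4, 143.3]
tcp_rot: [-0.0, 0.995, 0.102, -0.0]
force: [1.3, 5.0, -8.5]
finger_gap: 15.9
grip_force: 50.0
scene cap 224 [ 577.70467998 -115.38892409  147.14462708] ((576.255615234375, -113.84224700927734), 18.575668334960938)
scene knob 84 ((499.9555358886719, -234.14630126953125), (39.870216369628906, 33.34910583496094), 71.96504211425781)
top cap 205 [ 575.16981393 -112.38643776  148.50974385] ((575.285888671875, -112.73170471191406), 17.78362274169922)
[ 482.87637857 -228.36573193  143.31821212] [-3.52832932e-04  9.94800449e-01  1.01842319e-01 -2.89395067e-04]
```

```bash
python3 -m creep '{"xyz":[[0,0,0],[0,0,0],[0,0,0],[0,0,0],[0,0,0],[0,0,0],[0,0,0],[0,0,0],[0,0,0],[0,0,0],[0,0,0],[0,0,0]],"rot":[[0,0,0.06],[0,0,0.07],[0,0,0.07],[0,0,0.07],[0,0,0.07],[0,0,0.07],[0,0,0.07],[0,0,0.07],[0,0,0.07],[0,0,0.06],[0,0,0],[0,0,0]],"gripper":[0,0,0,0,0,0,0,0,0,0,0,0]}'
python3 - <<'E'
from h import *
s=telemetry.state();q=s["tcp_rot"];print(2*np.arctan2(q[2],q[1])-np.pi/2, "target",.2+.68-np.pi/2, s["force"],s["ft_torque"])
E
```

```text
time_s: 26.85
ee_pos: [483.0, -228.5, 143.4]
tcp_rot: [-0.0, 0.904, 0.427, -0.0]
force: [0.5, 5.8, -9.7]
finger_gap: 15.7
grip_force: 50.0
-0.688740342278877 target -0.6907963267948964 [ 0.52300133  5.76386202 -9.70902491] [ 1.13647868 -0.36899117  0.0157282 ]
```

```bash
python3 -m creep '{"xyz":[[0,0,-0.003],[0,0,-0.004],[0,0,-0.004],[0,0,-0.004],[0,0,-0.003],[0,0,-0.002],[0,0,0],[0,0,0]],"rot":[[0,0,0],[0,0,0],[0,0,0],[0,0,0],[0,0,0],[0,0,0],[0,0,0],[0,0,0]],"gripper":[0,0,0,0,0,0,0,0]}'
```

```text
time_s: 27.65
ee_pos: [483.0, -228.6, 123.7]
tcp_rot: [-0.0, 0.904, 0.427, -0.0]
force: [0.4, 5.4, -5.7]
finger_gap: 15.7
grip_force: 50.0
```

```bash
python3 -m creep '{"xyz":[[0,0,0],[0,0,0],[0,0,0],[0,0,0],[0,0,0],[0,0,0.01],[0,0,0.02],[0,0,0.02],[0,0,0.025],[0,0,0.025],[0,0,0.025],[0,0,0]],"rot":[[0,0,0],[0,0,0],[0,0,0],[0,0,0],[0,0,0],[0,0,0],[0,0,0],[0,0,0],[0,0,0],[0,0,0],[0,0,0],[0,0,0]],"gripper":[60,60,60,60,60,60,60,60,60,60,60,60]}'
python3 a.py
python3 - <<'E'
from h import *
from scipy.spatial.transform import Rotation as Ro
s=telemetry.state();c=camera("wrist");q=s["tcp_rot"]
T=np.array(c["tool_from_camera"]);R=Ro.from_quat([q[1],q[2],q[3],q[0]]).as_matrix()
Rw=R@T[:3,:3];tw=R@T[:3,3]+s["ee_pos"];c["R"]=Rw.T;c["t"]=-Rw.T@tw
W=cloud(c);m=(abs(W[...,0]-483)<55)&(abs(W[...,1]+227)<55)&(W[...,2]>146)&(W[...,2]<190);p=W[m]
print(len(p),cv2.minAreaRect(p[:,:2].astype(np.float32)),"want",np.degrees(.88),"top z",np.median(p[:,2]))
c=camera("scene");cv2.imwrite("pics/fin.png",c["frame"])
E
```

```text
time_s: 28.85
ee_pos: [484.7, -229.2, 252.8]
tcp_rot: [0.002, 0.904, 0.428, 0.002]
force: [0.5, 1.0, 0.2]
finger_gap: 52.0
grip_force: 0.0
scene cap 225 [ 577.93425428 -115.08979498  146.8784458 ] ((575.7372436523438, -115.35692596435547), 19.843751907348633)
scene knob 238 ((483.1333312988281, -230.65603637695312), (70.28134155273438, 18.349246978759766), 48.741493225097656)
scene arm angle 0.7980190323690005 285
top cap 202 [ 575.30408905 -112.44264408  148.01485811] ((575.70458984375, -112.70825958251953), 17.823087692260742)
top knob 112 ((495.8426208496094, -213.6841583251953), (32.16037368774414, 16.92409896850586), 51.30329513549805)
top arm angle 0.930834588649172 79
[ 483.97647971 -229.0610192   250.79712564] [0.00153391 0.90395242 0.42762905 0.00102864]
1965 ((482.9241638183594, -228.0153350830078), (69.19175720214844, 15.55295467376709), 50.19892120361328) want 50.42028597151244 top z 156.00280615976698
```

View pics/fin.png

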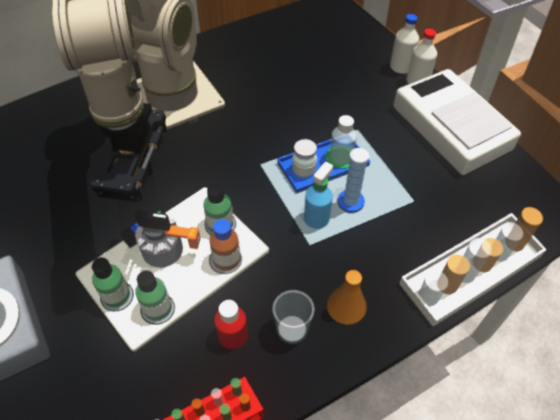

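The final picture shows the amber bottle on its stand (225,248), the orange arm facing it (190,237) and the empty on the pad (344,138). The knob top measures 156 mm, so it is fully down, and its yaw is 50.2° against 50.4° wanted. Everything else stands where it was, so I'm handing in.

```bash
python3 -c "
from bench import r
print(r.sign_off())"
```

```text
the job is handed in; nothing more can be done
None
```

The job is handed in with no verdict returned: by my measurements the empty bottle is about 2 mm from the pad's centre, the amber bottle about 3 mm from stand_3's centre, the knob fully down in stand_3's notch, and nothing else looks moved in the last picture.

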